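Put the slide tray home and shut the drying cabinet

ROBOT

A 7-joint arm with a two-finger parallel gripper is mounted at the origin on the work surface. World frame = base frame: x ahead of the robot, y to its left, z up, the work surface at z = 0. Lengths are in m, angles in rad, forces in N, time in s.
With the tool pointing down it reaches from about 0.4 to 0.85 m from the base axis. Payload 4.5 kg.
Tool frame: the origin (TCP) lies at the very end of the fingers, on their centre line; the grasp point (between the pads) lies bot.grip_depth behind it (bot.grip_depth is the distance from the TCP to the grasp point, in m); z points along the fingers, x is the direction in which the jaws open and shut, and the axes are right-handed (so a half turn about z gives the same grasp; the last joint's range is limited). The gripper opens to 88 mm and grips with 3 to 60 N. Pads are 18 mm wide; open, the fingers measure 123 mm over their backs; the gripper's body (75 mm by 187 mm) begins 45 mm behind the grasp point.
Start: joints at [-1.194, 0.689, -0.195, 1.565, 0.157, 0.902, -0.215], TCP at [0.21, 0.589, 0.239] pointing down, gripper open.
Joint ranges: [-3.01, 3.01], [-0.46, 2.08], [-1.47, 1.51], [0.13, 2.56], [-1, 4.14], [0.04, 2.09], [-2.66, 2.66]. Speed limits (rad/s): [2.57, 2.57, 3.14, 3.14, 3.14, 3.14, 3.14].

INTERFACE

Orientations are given as a rotation vector (axis times angle).
In Python, from bench import bot gives the robot as it stands.
- The arm moves only by the shell command python3 -m handwheel 'ROWS'. ROWS is JSON, a list of rows, each a list of 7 numbers: the shift along the world's x, y, z in mm, then the turn, a rotation vector about the world's x, y, z in degrees, then the opening, from 0 (shut) to 1 (fully open). A call has exactly 8 rows; each row is the pose to reach, as a shift and turn from the pose measured when the call began; what a row does not reach only later rows make up. A row lasts 1/10 s, in which the tool goes at most 50 mm and 8.59 degrees, less where a joint would pass 70% of its speed; a pose out of reach is approached as far as the arm can. A call with a gripper value outside its range is refused whole. The fingers move at their own pace and stop on an object; the grip force is fixed at half the most. Time passes only in rows, so rows that repeat a pose let the fingers close, or fill a call up. It gives the time, the measured TCP pose, the force and the opening at its end, in the units of the state.
- bot.read_state(): the state, without advancing time (a new reading comes with each control period).
- bot.snapshot(name): name is "side" or "top"; returns the picture (420x560x3 uint8, red, green, blue); there is no depth.
- bot.get_calibration(name): a dict with "camera_matrix" (3x3 intrinsics, pixels), "extrinsics" (4x4, takes a point from camera to world coordinates). Camera axes: x right, y down, z forward; pixel columns grow to the right and rows downward; lengths in m; the calibration is good to about 2 mm. A picture is of the moment at which its call begins. get_calibration takes no time and is no camera call.
- bot.sign_off(): hands the job in, once; it reports no verdict.
The state is a dict: "clock": time; "joints": joint angles; "dq": joint speeds; "tau": joint torques, N m; "ee_pos": TCP position; "tool_rot": TCP orientation; "wrist_force": force on the tool from outside, world axes, zero at the start; "ft_torque": the same for the moment, N m; "grip_width": finger opening in m.
Only numpy, scipy, OpenCV 4.12 (cv2) and the standard library are available. Lean on these libraries where they do the work, as an engineer would, in place of code of your own. Each camera call takes 0.05 s, during which the arm holds its last target.

TASK

The slide drying cabinet has been left open with its top tray of freshly mounted slides standing out. With the fingertips, push that tray gently all the way in to its stop while the door is still open (do not lift it or pull it further out), then push the door fully shut and come away. Do not slam the tray or the door, do not use the door to shove the tray in, and leave the other things on the bench where they stand.

Things in the scene. Friction and masses are not known exactly. Their poses are not given: they have to be found in the camera images.
- dryer: White steel slide drying cabinet, 250 wide (y) x 240 deep (x) x 220 high, fixed. Origin: middle of the lower edge of its front face, at bench height; x points into the cabinet (the way the tray is pushed), y left as seen facing its front, z up. Flat top at z 220; the 12 thick top wall ends at x 0. Top tray stands out; two lower trays are home and fixed. Dial at y 70, z 30 stands 12 proud.
- tray: Top tray: wood, 196 wide (y) x 209 deep (x), with 14 slides, 0.4 to 0.6 kg, and a blue front rail 196 wide, 8 thick, 32 high. Loose in the cabinet's runners with about 2 play; slides at 1 to 3 N, stays where left. Origin: lower middle of the rail's front face, 168 above the bench; x points into the cabinet. At its stop (home) it lies at x -2 in the cabinet's frame; it starts 35 to 75 out.
- rail_mid (a point): Centre of the front face of the tray's blue rail, 184 above the bench and 36 below the cabinet's top: where to push. The rail reaches 16 above and below this point and 98 to either side.
- dryer_door (a joint): Door angle, rad: 0 shut, grows as it opens towards the front, at most 2.3; starts 1.7 to 2.2. No latch or spring, stays where left, moved by about 1 N. Grey frame, clear window, 248 wide x 16 thick, 54 to 218 above the bench, hinged at the cabinet's -y edge. Bar handle 34 proud of the outer face, 15 from the free edge, 80 to 160 above the bench. Shut, its outer face is at cabinet x -26.
- door_hinge (a point): Point on the door's vertical hinge axis at the height of the door's top edge, 218 above the bench; in the cabinet's frame at x -18, y -124. The door is 16 thick, centred on this axis. Its axes are the cabinet's.
- door_corner (a point): Top corner of the door at its free edge on the outer face (the one with the handle), 248 from the hinge axis along the door. Its y points along the door from hinge to free edge, its x from the outer to the inner face: pushing on the outer face along +x shuts the door. The top 50 of the outer face is plain, clear of the handle.
- medium: Amber bottle with black cap, 52 diameter x 95 high, loose, left of the cabinet's front; origin at its foot. Leave alone.
- wash: White plastic bottle, 64 diameter x 170 high, loose, left of the cabinet; origin at its foot. Leave alone.
- slide_box: Red slide box with a white lid, 85 x 100 x 35 high, loose, in front of the cabinet on the left; origin under its centre. Leave alone.
- stain_jar: Square purple staining jar with a glass lid, 56 x 56 x 100 high, loose, right of the cabinet; origin under its centre. Leave alone.
- jar: Clear glass jar with a metal lid, 68 diameter x 85 high, loose, left of the cabinet's front; origin at its foot. Leave alone.
- cover_box: Blue box of cover glasses, 60 x 75 x 30 high, loose, on the right of the bench; origin under its centre. Leave alone.
- oil: Small white dropper bottle with red cap, 32 diameter x 70 high, loose, on the right of the bench; origin at its foot. Leave alone.

How it is judged:
By the outcome, as a careful person would: the job done as asked, in the order asked, and still so for the second after the job is handed in, with the robot touching nothing.
It also fails if it takes over 58 s, if anything falls off the work surface, if the arm or the gripper's body presses on something with over 40 N, if the wrist force passes 120 N, or if a joint passes its speed limit or range.

## Working session

There is one attempt and no reset: what is moved stays moved. The work goes in short steps, Python scripts to look and compute and a shell command to move; the robot and the scene stay as the last step left them, time stands still between calls to the robot, and variables do not carry over. Pictures are saved under pics/ and viewed, and the job is handed in when it is done.

```bash
ls; mkdir -p pics
python3 - <<'E'
from bench import bot
import cv2
for n in ("side","top"):
    im=bot.snapshot(n); cv2.imwrite(f"pics/{n}0.png",im[:,:,::-1])
    c=bot.get_calibration(n); print(n,c["camera_matrix"],c["extrinsics"])
s=bot.read_state(); print(s); print(bot.grip_depth)
E
```

```text
pics
side [[402.40879549   0.         284.63280636]
 [  0.         402.40879549 207.61235296]
 [  0.           0.           1.        ]] [[ 0.88551363 -0.32763754  0.32942261  0.20668028]
 [-0.46456112 -0.63501521  0.61720228 -0.78005122]
 [ 0.00696973 -0.69957797 -0.71452228  0.97806286]
 [ 0.          0.          0.          1.        ]]
top [[457.09869559   0.         282.14780196]
 [  0.         457.09869559 208.91840549]
 [  0.           0.           1.        ]] [[ 0.04440797 -0.9748629   0.21833519  0.32248439]
 [-0.9990053  -0.04421872  0.00575542 -0.06688132]
 [ 0.00404376 -0.21837359 -0.97585687  1.39212805]
 [ 0.          0.          0.          1.        ]]
{'clock': 0.1, 'joints': array([-1.1941705 ,  0.68988493, -0.19451107,  1.56620603,  0.15730244,
        0.90250511, -0.21509403]), 'dq': array([-0.00143822, -0.00115791,  0.00021815, -0.00251663, -0.00030464,
       -0.00021261,  0.00168009]), 'tau': array([-2.50931218e-03, -5.28501606e+01, -1.27204008e+00, -1.53838795e+01,
       -5.27372409e-02,  1.88965685e-03,  5.52368613e-05]), 'ee_pos': array([0.20995435, 0.58809468, 0.23800854]), 'tool_rot': array([ 2.56689941e+00,  1.80946345e+00, -1.94992376e-03]), 'wrist_force': array([0.60732074, 0.17674465, 0.75219988]), 'ft_torque': array([ 0.00064516, -0.01188792,  0.04027339]), 'grip_width': 0.08811689642882756}
0.0187
```

View pics/side0.png

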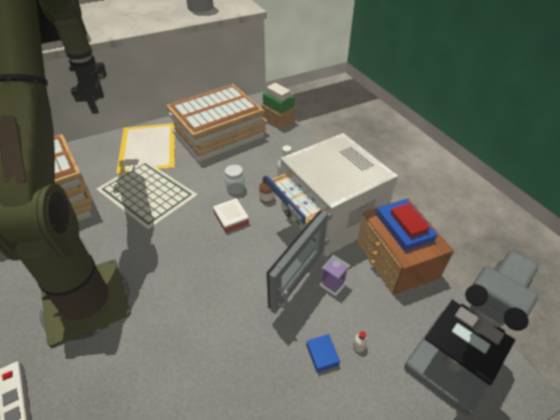

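View pics/top0.png

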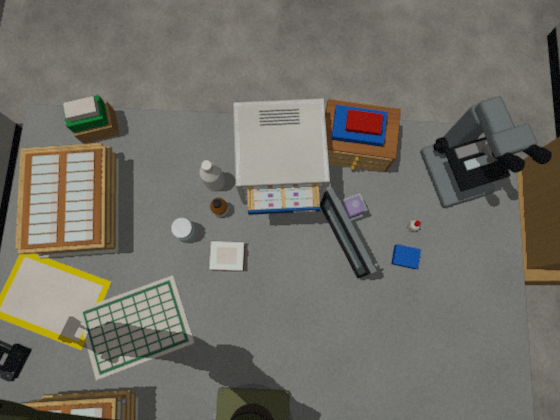

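The overviews show the cabinet near top-view pixel (281,145), the tray rail near (283,210) and the door from (325,195) to (365,275). I'll zoom in to get the corners.

Run:
```python
import cv2
a=cv2.imread("pics/top0.png")[90:290,190:430]; cv2.imwrite("pics/topz.png",cv2.resize(a,None,fx=3.3,fy=3.0*1.0,interpolation=cv2.INTER_CUBIC)[:, :800])
a=cv2.imread("pics/side0.png")[125:315,250:410]; cv2.imwrite("pics/sidez.png",cv2.resize(a,None,fx=3,fy=3,interpolation=cv2.INTER_CUBIC))
```

```text
(no output)
```

View pics/topz.png

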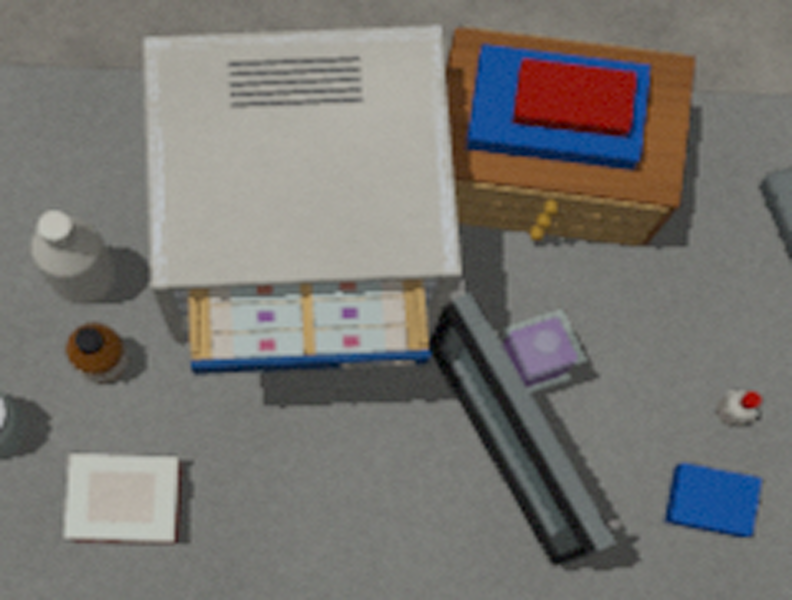

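View pics/sidez.png

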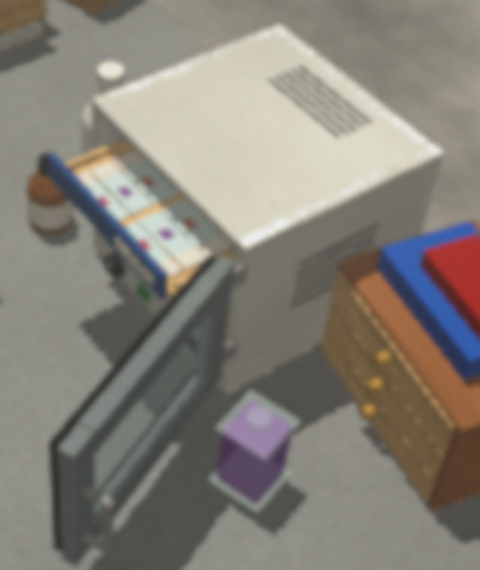

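```bash
cat > h.py <<'E'
import numpy as np
from bench import bot
def ray(n,u,v,z):
    c=bot.get_calibration(n);K=c["camera_matrix"];T=c["extrinsics"]
    d=T[:3,:3]@np.linalg.solve(K,[u,v,1]);o=T[:3,3]
    return (o+d*(z-o[2])/d[2])[:2]
def proj(n,p):
    c=bot.get_calibration(n);K=c["camera_matrix"];T=c["extrinsics"]
    q=K@(T[:3,:3].T@(np.array(p)-T[:3,3])); return q[:2]/q[2]
E
python3 - <<'E'
from h import *
np.set_printoptions(precision=4,suppress=True)
t=lambda x,y,z:ray("top",x/3.3+190-.35,y/3+90-.33,z)
s=lambda x,y,z:ray("side",x/3+250-.33,y/3+125-.33,z)
C={}
for k,a,b in [("FL",(152,286),(95,100)),("FR",(461,274),(243,250)),("BR",(442,28),(440,153)),("BL",(145,38),(280,25))]:
    C[k]=(t(*a,.22),s(*b,.22)); print(k,*C[k])
for i in (0,1):
    FL,FR,BR,BL=[C[k][i] for k in("FL","FR","BR","BL")]
    print(np.linalg.norm(FL-FR),np.linalg.norm(FL-BL),"ang",np.degrees(np.arctan2(*(FL-FR)[::-1]))-90,np.degrees(np.arctan2(*(BL-FL)[::-1])),np.degrees(np.arctan2(*(BR-FR)[::-1])))
print("rail top", t(192,362,.2),t(428,350,.2), "side",s(45,158,.2),s(163,280,.2))
print("door top hinge",t(452,297,.218),t(470,293,.218),"free",t(580,555,.218),t(612,544,.218),"side free",s(55,443,.218),s(75,460,.218),"hinge",s(212,258,.218),s(232,262,.218))
E
```

```text
FL [0.6442 0.0662] [0.6441 0.0636]
FR [ 0.6666 -0.1823] [ 0.6634 -0.1822]
BR [ 0.9026 -0.1611] [ 0.9003 -0.1586]
BL [0.881  0.0879] [0.8801 0.0868]
0.24947577225975853 0.23777176471245914 ang 5.149569270832828 5.231323450637396 5.125052920786438
0.2465561258840485 0.23712972779014546 ang 4.4891304633895 5.599309664935395 5.684564089244809
rail top [0.5812 0.0315] [ 0.6008 -0.159 ] side [0.5711 0.0283] [ 0.593  -0.1654]
door top hinge [ 0.6457 -0.1757] [ 0.65   -0.1901] free [ 0.423  -0.2799] [ 0.4335 -0.3046] side free [ 0.4273 -0.2892] [ 0.4339 -0.31  ] hinge [ 0.6352 -0.1765] [ 0.6482 -0.1886]
```

The two views agree. The cabinet origin is about (0.655, -0.058) with yaw 5.2°. The tray is about 70 mm out. The door angle is about 1.95 rad, with the hinge at (0.648, -0.183). I'm moving to a point in front of the rail with the jaws turned parallel to it.

```bash
python3 -m handwheel '[[20,-40,5,0,0,4,1],[40,-80,10,0,0,8,1],[60,-120,10,0,0,12,1],[80,-160,10,0,0,16,1],[100,-200,10,0,0,20,1],[120,-240,10,0,0,23,1],[140,-280,10,0,0,25,1],[160,-320,10,0,0,25,1]]'
```

```text
clock: 0.9
ee_pos: [0.3704, 0.2662, 0.2479]
tool_rot: [2.113, 2.323, -0.002]
wrist_force: [0.9, -0.5, 0.7]
grip_width: 0.0877
```

```bash
python3 -m handwheel '[[20,-40,0,0,0,0,1],[40,-80,0,0,0,0,1],[60,-120,0,0,0,0,1],[80,-160,0,0,0,0,1],[100,-200,0,0,0,0,1],[120,-240,0,0,0,0,1],[130,-270,0,0,0,0,1],[140,-300,0,0,0,0,1]]'
```

```text
clock: 1.7
ee_pos: [0.5106, -0.0357, 0.2475]
tool_rot: [2.115, 2.322, -0.003]
wrist_force: [0.8, 0.6, -0.2]
grip_width: 0.0883
```

```bash
python3 -m handwheel '[[5,-10,0,0,0,0,1],[10,-20,-10,0,0,0,1],[12,-30,-20,0,0,0,1],[15,-32,-35,0,0,0,1],[15,-32,-50,0,0,0,1],[15,-32,-60,0,0,0,1],[15,-32,-67,0,0,0,1],[15,-32,-67,0,0,0,1]]'
python3 - <<'E'
from h import *
import cv2
for n,(y0,y1,x0,x1) in dict(top=(150,290,190,390),side=(125,315,230,410)).items():
    im=bot.snapshot(n)[y0:y1,x0:x1,::-1]; cv2.imwrite(f"pics/{n}1.png",cv2.resize(im,None,fx=3,fy=3,interpolation=cv2.INTER_CUBIC))
E
```

```text
clock: 2.5
ee_pos: [0.5248, -0.067, 0.1795]
tool_rot: [-2.113, -2.323, 0.005]
wrist_force: [0.4, -0.5, -0.6]
grip_width: 0.0881
```

View pics/top1.png

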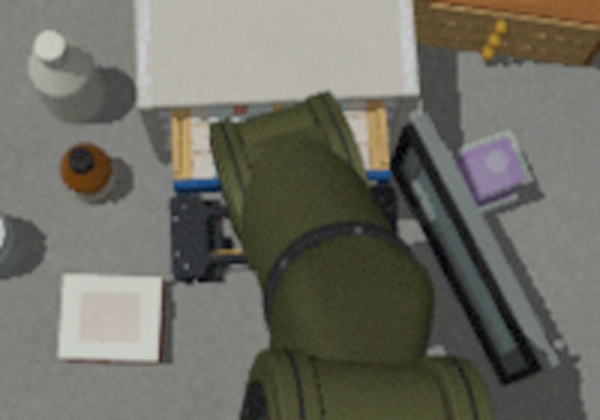

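View pics/side1.png

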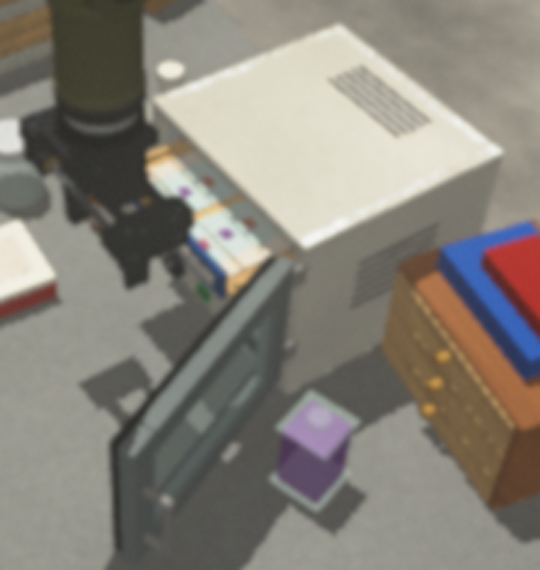

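```bash
python3 -m handwheel '[[8,1,0,0,0,0,1],[16,2,0,0,0,0,1],[24,2,0,0,0,0,1],[29,3,0,0,0,0,1],[33,3,0,0,0,0,1],[37,3,0,0,0,0,1],[41,4,0,0,0,0,1],[45,4,0,0,0,0,1]]'
```

```text
clock: 3.4
ee_pos: [0.5709, -0.0632, 0.1806]
tool_rot: [2.114, 2.323, -0.003]
wrist_force: [-0.6, 0.1, -0.3]
grip_width: 0.0883
```

```bash
python3 -m handwheel '[[4,0,0,0,0,0,1],[8,1,0,0,0,0,1],[12,1,0,0,0,0,1],[16,1,0,0,0,0,1],[20,2,0,0,0,0,1],[24,2,0,0,0,0,1],[28,3,0,0,0,0,1],[32,3,0,0,0,0,1]]'
```

```text
clock: 4.2
ee_pos: [0.6032, -0.06, 0.1806]
tool_rot: [2.114, 2.323, -0.003]
wrist_force: [-1.4, -0.1, 1.2]
grip_width: 0.088
```

```bash
python3 -m handwheel '[[4,0,0,0,0,0,1],[8,1,0,0,0,0,1],[12,1,0,0,0,0,1],[16,1,0,0,0,0,1],[19,2,0,0,0,0,1],[22,2,0,0,0,0,1],[25,2,0,0,0,0,1],[27,2,0,0,0,0,1]]'
```

```text
clock: 5.0
ee_pos: [0.6305, -0.0578, 0.1806]
tool_rot: [2.114, 2.324, -0.002]
wrist_force: [-2.2, 0.7, 1.3]
grip_width: 0.088
```

```bash
python3 -m handwheel '[[1,0,0,0,0,0,1],[2,0,0,0,0,0,1],[3,0,0,0,0,0,1],[4,0,0,0,0,0,1],[5,0,0,0,0,0,1],[6,1,0,0,0,0,1],[7,1,0,0,0,0,1],[8,1,0,0,0,0,1]]'
```

```text
clock: 5.8
ee_pos: [0.6386, -0.0569, 0.1806]
tool_rot: [2.114, 2.323, -0.002]
wrist_force: [-1.8, -1.6, 0.1]
grip_width: 0.0883
```

```bash
python3 -m handwheel '[[0.5,0,0,0,0,0,1],[1,0,0,0,0,0,1],[1.5,0,0,0,0,0,1],[2,0,0,0,0,0,1],[2.5,0,0,0,0,0,1],[3,0,0,0,0,0,1],[3.5,0,0,0,0,0,1],[4,0,0,0,0,0,1]]'
```

```text
clock: 6.6
ee_pos: [0.6416, -0.0568, 0.1805]
tool_rot: [-2.113, -2.323, 0.005]
wrist_force: [-5.6, -0.6, 4.1]
grip_width: 0.0883
```

```bash
python3 -m handwheel '[[0.5,0,0,0,0,0,1],[1,0,0,0,0,0,1],[1.5,0,0,0,0,0,1],[2,0,0,0,0,0,1],[2.5,0,0,0,0,0,1],[2.5,0,0,0,0,0,1],[2.5,0,0,0,0,0,1],[2.5,0,0,0,0,0,1]]'
```

```text
clock: 7.4
ee_pos: [0.6416, -0.0568, 0.1805]
tool_rot: [-2.111, -2.321, 0.011]
wrist_force: [-10.4, -0.2, 7.3]
grip_width: 0.0881
```

The tray has stopped and the force rose to 10 N with no further motion, at the expected home position. Backing off to look.

```bash
python3 -m handwheel '[[-2,0,0,0,0,0,1],[-10,-1,0,0,0,0,1],[-25,-2,0,0,0,0,1],[-45,-4,0,0,0,0,1],[-70,-6,15,0,0,0,0.5],[-95,-8,40,0,0,0,0],[-120,-10,70,0,0,0,0],[-140,-12,90,0,0,0,0]]'
python3 - <<'E'
from h import *
import cv2
for n,(y0,y1,x0,x1) in dict(top=(150,290,190,390),side=(125,315,230,410)).items():
    im=bot.snapshot(n)[y0:y1,x0:x1,::-1]; cv2.imwrite(f"pics/{n}2.png",cv2.resize(im,None,fx=3,fy=3,interpolation=cv2.INTER_CUBIC))
E
```

```text
clock: 8.2
ee_pos: [0.5013, -0.0689, 0.2723]
tool_rot: [-2.113, -2.322, 0.008]
wrist_force: [0.0, -0.1, -0.2]
grip_width: 0.0584
```

View pics/top2.png

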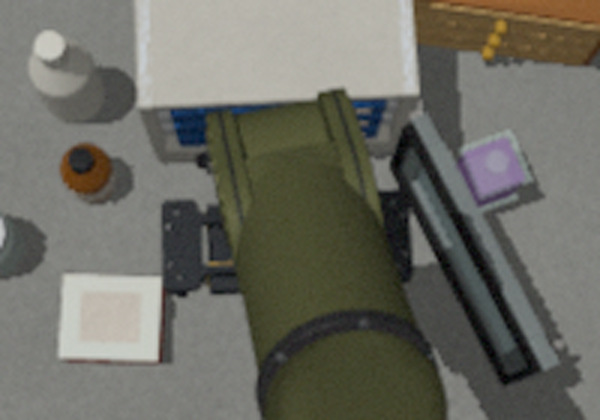

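View pics/side2.png

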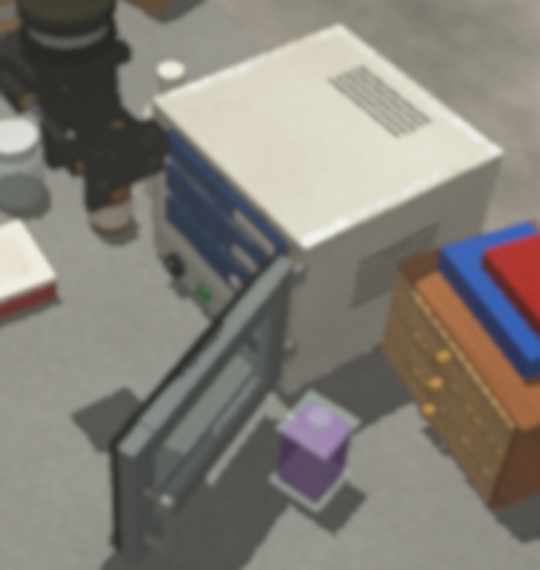

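The tray front now sits flush with the two lower trays. In the side crop all three blue rails line up around (215,215), and the door hasn't moved. Next I work out the door path.

```bash
python3 -m handwheel '[[0,-30,10,0,0,0,0],[0,-70,10,0,0,0,0],[0,-110,10,0,0,0,0],[0,-150,10,0,0,0,0],[-2,-190,10,0,0,0,0],[-4,-225,5,0,0,0,0],[-4,-255,-5,0,0,0,0],[-4,-260,-30,0,0,0,0]]'
python3 - <<'E'
from h import *
np.set_printoptions(precision=1,suppress=True)
H=np.array([.648,-.1834]); tx=np.radians(95.2)
d=np.radians
for p in np.arange(210,94,-5).tolist()+[95.2]:
    n=np.array([np.cos(d(p+90)),np.sin(d(p+90))]); a=d(p+90)-tx
    h=.0175*abs(np.cos(a))+.0105*abs(np.sin(a))
    q=H+.2*np.array([np.cos(d(p)),np.sin(d(p))])+(.008+h)*n
    print(p,q*1000)
print(bot.read_state()["joints"])
E
```

```text
clock: 9.1
ee_pos: [0.4982, -0.3358, 0.2431]
tool_rot: [2.118, 2.311, -0.009]
wrist_force: [-0.1, 0.1, -0.9]
grip_width: 0.0005
210 [ 488.9 -307.9]
205 [ 478.6 -293.3]
200 [ 469.5 -277.7]
195 [ 461.8 -261.3]
190 [ 455.6 -244. ]
185 [ 451.  -226.3]
180 [ 448.  -209.8]
175 [ 446.4 -192.9]
170 [ 446.2 -175.9]
165 [ 447.6 -158.7]
160 [ 450.4 -141.6]
155 [ 454.7 -124.6]
150 [ 460.6 -108. ]
145 [468.  -91.7]
140 [476.9 -76.1]
135 [487.3 -61.3]
130 [499.1 -47.3]
125 [512.1 -34.4]
120 [526.5 -22.6]
115 [541.9 -12.2]
110 [558.3  -3.2]
105 [575.6   4.3]
100 [593.6  10.1]
95 [612.1  14.2]
95.2 [611.4  14.1]
[ 0.7  0.7 -0.4  1.6  0.3  0.9  1.9]
```

```bash
python3 -m handwheel '[[0,0,-15,0,0,0,0],[0,0,-30,0,0,0,0],[0,0,-45,0,0,0,0],[0,0,-56,0,0,0,0],[-2,4,-58,0,0,0,0],[-5,9,-58,0,0,0,0],[-7,14,-58,0,0,0,0],[-9,19,-58,0,0,0,0]]'
python3 - <<'E'
from h import *
import cv2
for n,(y0,y1,x0,x1) in dict(side=(125,325,210,410)).items():
    im=bot.snapshot(n)[y0:y1,x0:x1,::-1]; cv2.imwrite(f"pics/{n}3.png",cv2.resize(im,None,fx=3,fy=3,interpolation=cv2.INTER_CUBIC))
E
```

```text
clock: 9.9
ee_pos: [0.4895, -0.3163, 0.1858]
tool_rot: [2.117, 2.31, -0.008]
wrist_force: [-0.5, -0.5, 0.8]
grip_width: 0.0005
```

View pics/side3.png

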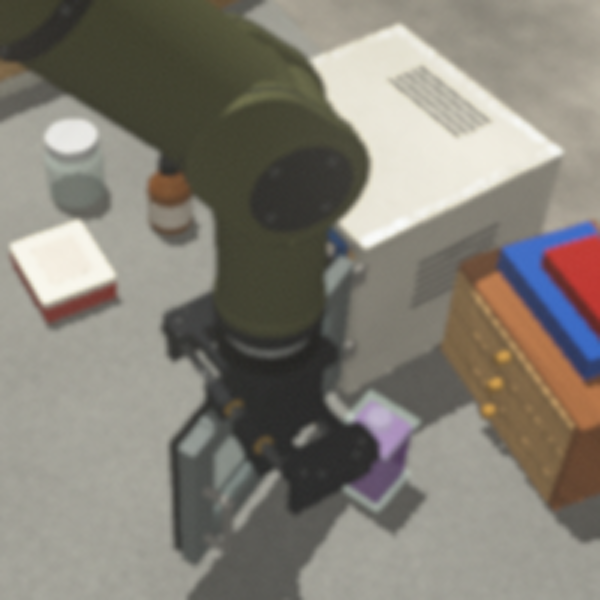

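```bash
python3 -m handwheel '[[-2,5,0,0,0,0,0],[-4,10,0,0,0,0,0],[-6,15,0,0,0,0,0],[-9,20,0,0,0,0,0],[-12,25,0,0,0,0,0],[-15,31,0,0,0,0,0],[-19,38,0,0,0,0,0],[-23,46,0,0,0,0,0]]'
```

```text
clock: 10.75
ee_pos: [0.4659, -0.2687, 0.1858]
tool_rot: [2.117, 2.311, -0.008]
wrist_force: [1.3, -0.3, -0.2]
grip_width: 0.0004
```

```bash
python3 -m handwheel '[[-4,9,0,0,0,0,0],[-8,18,0,0,0,0,0],[-11,27,0,0,0,0,0],[-13,36,0,0,0,0,0],[-15,46,0,0,0,0,0],[-17,56,0,0,0,0,0],[-19,66,0,0,0,0,0],[-20,76,0,0,0,0,0]]'
```

```text
clock: 11.55
ee_pos: [0.4456, -0.1919, 0.1858]
tool_rot: [2.117, 2.312, -0.008]
wrist_force: [0.8, -1.2, -0.0]
grip_width: 0.0005
```

Run:
```python
from h import *
import cv2
for n,(y0,y1,x0,x1) in dict(side=(125,325,210,410),top=(130,310,190,390)).items():
    im=bot.snapshot(n)[y0:y1,x0:x1,::-1]; cv2.imwrite(f"pics/{n}4.png",cv2.resize(im,None,fx=3,fy=3,interpolation=cv2.INTER_CUBIC))
```

```text
(no output)
```

View pics/side4.png

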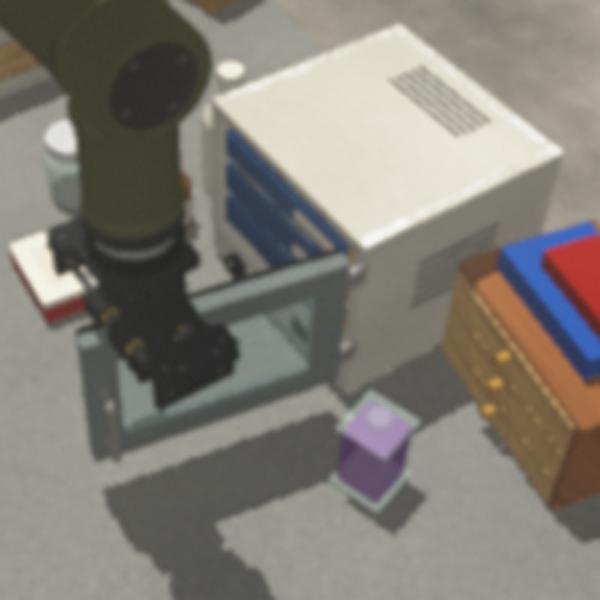

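View pics/top4.png

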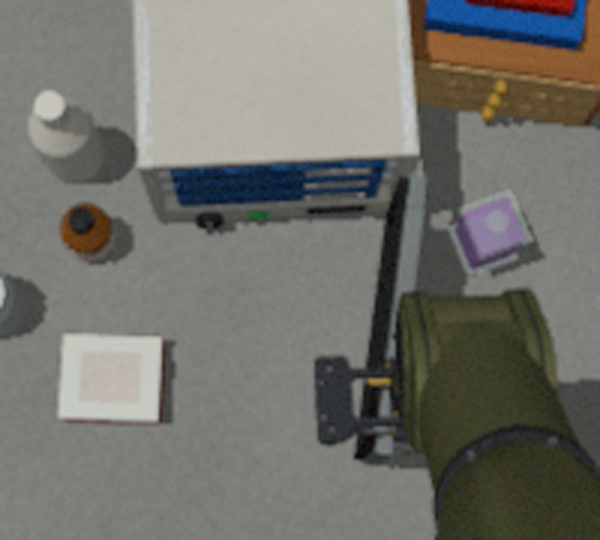

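```bash
python3 -m handwheel '[[0,10,0,0,0,0,0],[0,20,0,0,0,0,0],[2,29,0,0,0,0,0],[3,38,0,0,0,0,0],[5,48,0,0,0,0,0],[7,58,0,0,0,0,0],[9,67,0,0,0,0,0],[12,76,0,0,0,0,0]]'
```

```text
clock: 12.45
ee_pos: [0.4577, -0.1139, 0.1858]
tool_rot: [2.114, 2.315, -0.008]
wrist_force: [1.0, -1.2, 0.0]
grip_width: 0.0006
```

```bash
python3 -m handwheel '[[3,8,0,0,0,0,0],[7,16,0,0,0,0,0],[11,24,0,0,0,0,0],[16,33,0,0,0,0,0],[22,42,0,0,0,0,0],[28,51,0,0,0,0,0],[35,60,0,0,0,0,0],[42,68,0,0,0,0,0]]'
```

```text
clock: 13.25
ee_pos: [0.5003, -0.045, 0.1858]
tool_rot: [2.114, 2.316, -0.007]
wrist_force: [-0.5, -0.8, -0.3]
grip_width: 0.0001
```

```bash
python3 -m handwheel '[[6,6,0,0,0,0,0],[12,11,0,0,0,0,0],[18,17,0,0,0,0,0],[25,22,0,0,0,0,0],[32,27,0,0,0,0,0],[38,31,0,0,0,0,0],[44,34,0,0,0,0,0],[49,37,0,0,0,0,0]]'
```

```text
clock: 14.05
ee_pos: [0.5498, -0.0078, 0.1858]
tool_rot: [2.114, 2.316, -0.008]
wrist_force: [-0.7, -1.0, 0.1]
grip_width: 0.0005
```

```bash
python3 -m handwheel '[[5,3,0,0,0,0,0],[10,5,0,0,0,0,0],[15,8,0,0,0,0,0],[20,10,0,0,0,0,0],[24,12,0,0,0,0,0],[28,13,0,0,0,0,0],[32,15,0,0,0,0,0],[36,16,0,0,0,0,0]]'
```

```text
clock: 14.85
ee_pos: [0.586, 0.0085, 0.1857]
tool_rot: [2.114, 2.316, -0.008]
wrist_force: [-0.3, -0.5, 1.0]
grip_width: 0.0004
```

```bash
python3 -m handwheel '[[2.5,1,0,0,0,0,0],[5,1,0,0,0,0,0],[7,2,0,0,0,0,0],[9,2,0,0,0,0,0],[11,2,0,0,0,0,0],[13,3,0,0,0,0,0],[15,3,0,0,0,0,0],[17,3,0,0,0,0,0]]'
```

```text
clock: 15.65
ee_pos: [0.6032, 0.0117, 0.1858]
tool_rot: [2.114, 2.316, -0.007]
wrist_force: [-0.7, 0.6, 0.2]
grip_width: 0.0003
```

```bash
python3 -m handwheel '[[1,0,0,0,0,0,0],[2,0,0,0,0,0,0],[3,0,0,0,0,0,0],[4,0,0,0,0,0,0],[5,1,0,0,0,0,0],[6,1,0,0,0,0,0],[7,1,0,0,0,0,0],[8,1,0,0,0,0,0]]'
```

```text
clock: 16.45
ee_pos: [0.6109, 0.0128, 0.1857]
tool_rot: [2.114, 2.317, -0.008]
wrist_force: [-3.5, -0.2, 2.6]
grip_width: 0.0005
```

```bash
python3 -m handwheel '[[0.5,0,0,0,0,0,0],[1,0,0,0,0,0,0],[1.5,0,0,0,0,0,0],[2,0,0,0,0,0,0],[2.5,0,0,0,0,0,0],[3,0,0,0,0,0,0],[3,0,0,0,0,0,0],[3,0,0,0,0,0,0]]'
```

```text
clock: 17.25
ee_pos: [0.6108, 0.0128, 0.1857]
tool_rot: [2.116, 2.32, -0.016]
wrist_force: [-9.4, -0.4, 7.3]
grip_width: 0.0001
```

The door has met its stop at 9 N with no further motion. Coming away.

```bash
python3 -m handwheel '[[-2,0,0,0,0,0,0],[-8,-1,0,0,0,0,0],[-20,-2,0,0,0,0,0],[-40,-4,0,0,0,0,0],[-65,-6,15,0,0,0,0],[-90,0,45,0,0,0,0],[-110,30,75,0,0,0,0],[-125,70,95,0,0,0,0]]'; python3 -m handwheel '[[-10,40,0,0,0,0,0],[-20,80,0,0,0,0,0],[-30,120,0,0,0,0,0],[-40,160,0,0,0,0,0],[-50,200,0,0,0,0,0],[-60,240,0,0,0,0,0],[-70,275,0,0,0,0,0],[-75,290,0,0,0,0,0]]'
python3 - <<'E'
from h import *
import cv2
for n,(y0,y1,x0,x1) in dict(side=(125,375,190,410),top=(90,290,170,430)).items():
    im=bot.snapshot(n)[y0:y1,x0:x1,::-1]; cv2.imwrite(f"pics/{n}5.png",cv2.resize(im,None,fx=2.4,fy=2.4,interpolation=cv2.INTER_CUBIC))
E
```

```text
clock: 18.05
ee_pos: [0.4858, 0.0815, 0.2825]
tool_rot: [2.12, 2.313, -0.013]
wrist_force: [1.3, 0.9, -0.4]
grip_width: 0.0004
clock: 18.85
ee_pos: [0.4092, 0.3757, 0.2827]
tool_rot: [2.116, 2.32, -0.009]
wrist_force: [0.2, -0.5, 0.4]
grip_width: 0.0001
```

View pics/side5.png

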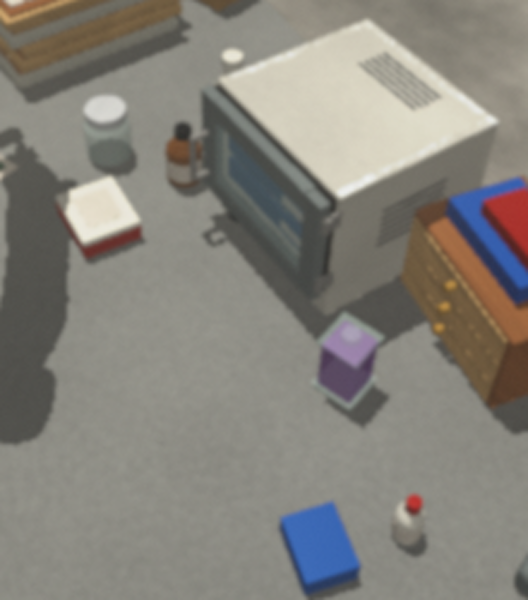

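View pics/top5.png

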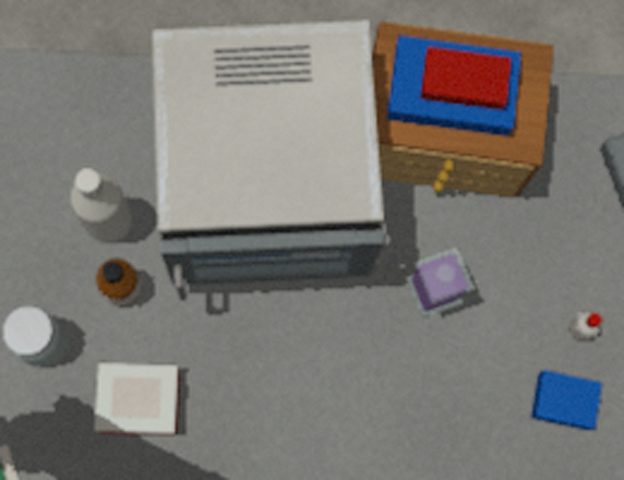

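The side view (door around (265,190)) and top view (door edge at rows 230–245, parallel to the cabinet front) show the door shut. One numeric check that the other things haven't moved.

Run:
```python
from h import *
import cv2
a=cv2.imread("pics/top0.png"); b=bot.snapshot("top")[:,:,::-1].copy()
for n,(u,v,r) in dict(medium=(218,206,11),wash=(209,172,14),slide_box=(227,256,20),stain=(355,207,13),jar=(182,230,13),cover=(406,257,16),oil=(415,225,9)).items():
    t=a[v-r:v+r,u-r:u+r]; m=cv2.matchTemplate(b[v-r-8:v+r+8,u-r-8:u+r+8],t,cv2.TM_CCOEFF_NORMED)
    _,s,_,l=cv2.minMaxLoc(m); print(n,round(s,3),l[0]-8,l[1]-8)
# outer top edge of door expected when shut vs slightly ajar
for ang in (0,.04):
    H=np.array([.648,-.1834]);p=np.radians(95.2)+ang
    q=H+.248*np.array([np.cos(p),np.sin(p)])+.008*np.array([-np.sin(p),np.cos(p)])
    print(ang,proj("top",[*q,.218]))
c=b[170:220,225:345]; cv2.imwrite("pics/top6.png",cv2.resize(c,None,fx=6,fy=6,interpolation=cv2.INTER_CUBIC))
```

```text
medium 0.994 0 0
wash 0.997 0 0
slide_box 0.898 0 0
stain 0.958 0 0
jar 0.999 0 0
cover 0.994 0 0
oil 0.996 0 0
0 [236.37916338 194.95479426]
0.04 [236.66700943 198.57477092]
```

View pics/top6.png

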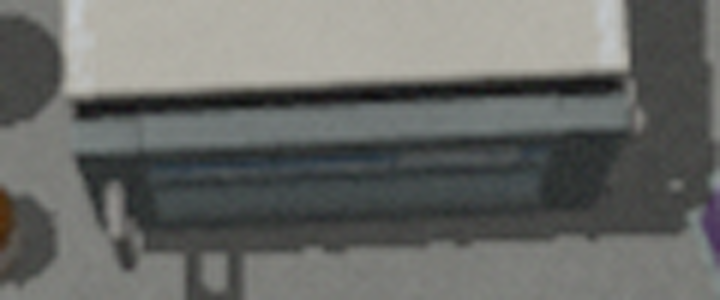

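The door's outer top corner is at about pixel (237.5, 195.4). Fully shut predicts row 195.0, and 0.04 rad ajar would give 198.6. The dark gap is even along the door. Handing in.

```bash
python3 -c "
from bench import bot
print(bot.sign_off())"
```

```text
the job is handed in; nothing more can be done
None
```

The tray is home and the door is shut, and I handed the job in at about 19 s.

- **Tray:** With the door still open, I pushed the blue rail in slowly with the open fingertips until it stopped moving. The force there rose to about 10 N, and in the picture its front lines up with the two lower trays.
- **Door:** I pushed the plain top strip of the outer face with the closed fingertips, slowing to about 10 mm/s at the end. It stopped with about 9 N on it and no further motion. The last top picture puts the door's corner within half a pixel of fully shut, with an even gap along the cabinet.
- **Other things:** None of the seven objects had shifted in the last top view compared with the first. The matches for the slide box (0.90) and staining jar (0.96) were weaker than the rest, probably because of changed shadows.
- **Robot:** The gripper was well clear and touching nothing when I handed in. No check failed or disagreed.

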